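Free the drying pegs and hang up the rinsed glue pots

ROBOT

A 6-joint arm with a two-finger parallel gripper is mounted at the origin on the work surface. World frame = base frame: x ahead of the robot, y to its left, z up, the work surface at z = 0. Lengths are in m, angles in degrees, forces in N, time in s.
With the tool pointing down it reaches from about 0.35 to 0.875 m from the base axis. Payload 4.2 kg.
Tool frame: the origin (TCP) lies midway between the tips of the shut fingers; the grasp point (between the pads) lies 19 mm behind it; z points along the fingers, y is the line along which they close (so a half turn about z gives the same grasp; the last joint's range is limited). The gripper opens to 87 mm and grips with 3 to 60 N. Pads are 19 mm wide; open, the fingers measure 117 mm over their backs; the gripper's body (75 mm by 190 mm) begins 51 mm behind the grasp point.
Start: joints at [87.009, 22.042, 0.453, 0, -68.411, -14.817], TCP at [0.191, 0.595, 0.223] pointing down, gripper open.
Joint ranges: [-179.83, 179.83], [-69.29, 118.12], [-61.27, 80.66], [-181.25, 117.63], [-171.15, -9.14], [-177.46, 177.46]. Speed limits (degrees/s): [159.86, 159.86, 180, 180, 180, 180].

INTERFACE

Orientations are given as [roll, pitch, yaw] about the fixed x, y, z axes, in that order (R = Rz(yaw) Ry(pitch) Rx(roll)).
In Python, from workcell import env gives the robot as it stands. The module is installed in compiled form; this text tells all that it offers. Calls block until the motion is done:
- env.goto(position, orientation): joint-space move of the TCP to a pose.
- env.move_straight(position, rotation=None, rate=0.15, force_limit=None): straight line of the TCP; rotation=None keeps the orientation; rate is the mean speed in m/s. With force_limit (N) it stops when the force on the tool has changed by that much, and returns True; else False.
- env.set_joints(angles): joint-space move.
- env.gripper_to(opening, grasp_force=None): opening from 0.0 (shut) to 1.0 (fully open); grasp_force is the grip in N (None keeps the last); returns when the fingers have stopped.
- env.dwell(seconds).
- env.inverse_kinematics(position, orientation): joint angles nearest the present ones, or None.
- env.read_state(): the state.
- env.grab_frame(name): name is "scene" or "top" or "wrist"; returns a dict with "image" (420x560x3 uint8, blue, green, red), "fx", "fy", "cx", "cy" (pixels), "position" and "orientation" of the camera in the world. Camera axes: x right, y up, looking along -z (the intrinsics and any distortion apply to the point x, -y, -z); pixel columns grow to the right and rows downward; lengths in m; the calibration is good to about 2 mm. A picture is of the moment at which its call begins. There is no depth.
A pose or a line that the arm cannot do raises env.Unreachable and nothing moves.
- env.close_job(): hands the job in; it is judged then, once.
Trained networks look in a picture, given as the dict that the camera call returned (one of the last four; its "shot" number tells which), for a name from the list of things; names that differ only in an ending like _2 or _b are one class to them, and where a whole thing is asked for, a point or a joint stands for the part that bears it (a point fixed in the world has none). Each returns a list of dicts, best first, with "score" (0 to 1); they miss things now and then, are a little off and sometimes report something else, mostly with a low value. They report only what shows in the picture. A call takes as long as a camera call. They do not tell look-alikes from the thing itself.
- env.search_frame(picture, thing): "xyz" ([x, y, z] in m, in world coordinates, good to about 4 mm: the middle of the surface that is visible of it).
- env.trace(picture, thing): "mask" (420x560 bool, what is visible of it).
The state is a dict: "clock": time; "joint_positions": joint angles; "qvel": joint speeds; "joint_torque": joint torques, N m; "position": TCP position; "tool_rot": TCP orientation; "force": force on the tool from outside, world axes, zero at the start; "wrist_torque": the same for the moment, N m; "opening": opening from 0.0 (shut) to 1.0 (fully open); "finger_force": force on a finger pad.
Only numpy, scipy, OpenCV 4.12 (cv2) and the standard library are available. Lean on these libraries where they do the work, as an engineer would, in place of code of your own. Each camera call takes 0.05 s, during which the arm holds its last target. There are 200 camera calls.

TASK

Tape rolls have been parked on the drying pegs: slide each one up off its peg, put it in the drawer of the low cabinet, and push the drawer fully shut. Only then, so that nothing drips on the tape, lift the rinsed square glue pots from the mat and put each mouth-down over a peg of its own, its rim resting flat on the rack base. Leave the other things on the bench where they are.

Things in the scene. Friction and masses are not known exactly. Their poses are not given: they have to be found in the camera images.
- peg1 (a point): foot of one of the three upright drying pegs of the rack, on its axis at the top face of the grey rack base; z up. The base is fixed, 15 mm thick, 100 mm deep and 320 mm wide; the aluminium pegs stand in a row along the base's y axis 115 mm apart (peg2 in the middle), each 28 mm in diameter with a domed tip 79 mm above this point
- peg2 (a point): foot of one of the three upright drying pegs of the rack, on its axis at the top face of the grey rack base; z up. The base is fixed, 15 mm thick, 100 mm deep and 320 mm wide; the aluminium pegs stand in a row along the base's y axis 115 mm apart (peg2 in the middle), each 28 mm in diameter with a domed tip 79 mm above this point
- peg3 (a point): foot of one of the three upright drying pegs of the rack, on its axis at the top face of the grey rack base; z up. The base is fixed, 15 mm thick, 100 mm deep and 320 mm wide; the aluminium pegs stand in a row along the base's y axis 115 mm apart (peg2 in the middle), each 28 mm in diameter with a domed tip 79 mm above this point
- roll1: yellow tape roll (may be absent), a rigid ring 64 mm outside diameter, 36 mm bore, 36 mm tall, about 0.12 kg, starting flat around one of the pegs with its underside on the rack base; origin at the centre of the underside, z along the bore (up at the start)
- roll2: green tape roll (may be absent), a rigid ring 64 mm outside diameter, 36 mm bore, 36 mm tall, about 0.12 kg, starting flat around one of the pegs with its underside on the rack base; origin at the centre of the underside, z along the bore (up at the start)
- roll3: orange tape roll (may be absent), a rigid ring 64 mm outside diameter, 36 mm bore, 36 mm tall, about 0.12 kg, starting flat around one of the pegs with its underside on the rack base; origin at the centre of the underside, z along the bore (up at the start)
- pot1: square glue pot (may be absent), 52 x 52 mm outside, 96 mm long, inside 46 x 46 mm and 92 mm deep, about 0.11 kg; white sides, blue closed bottom, open mouth; origin at the centre of the bottom's outer face, z along its axis towards the mouth, x and y square to its sides. Starts lying on a side on a thin blue mat (1 mm), mouth roughly away from the robot
- pot1_rim (a point): centre of that pot's mouth, in the plane of the rim (96 mm from the origin along its z)
- pot2: square glue pot (may be absent), 52 x 52 mm outside, 96 mm long, inside 46 x 46 mm and 92 mm deep, about 0.11 kg; white sides, blue closed bottom, open mouth; origin at the centre of the bottom's outer face, z along its axis towards the mouth, x and y square to its sides. Starts lying on a side on a thin blue mat (1 mm), mouth roughly away from the robot
- pot2_rim (a point): centre of that pot's mouth, in the plane of the rim (96 mm from the origin along its z)
- pot3: square glue pot (may be absent), 52 x 52 mm outside, 96 mm long, inside 46 x 46 mm and 92 mm deep, about 0.11 kg; white sides, blue closed bottom, open mouth; origin at the centre of the bottom's outer face, z along its axis towards the mouth, x and y square to its sides. Starts lying on a side on a thin blue mat (1 mm), mouth roughly away from the robot
- pot3_rim (a point): centre of that pot's mouth, in the plane of the rim (96 mm from the origin along its z)
- unit_drawer0 (a joint): drawer of the low white cabinet, in m: 0 = shut, 0.149 = fully out; it slides out towards the cabinet's front (-x of the cabinet), about 1 N of friction, stays where it is left, no catch
- unit_drawer0_handle (a point): middle of the drawer's handle, a level steel bar 11 mm thick, 120 mm long, its axis 35 mm before the blue drawer front, posts 51 mm either side of its middle; moves with the drawer; x points into the cabinet (closing direction), y along the bar, z up. The white cabinet (fixed, 270 mm wide, 95 mm tall) has its top 38 mm above this point
- drawer_floor (a point): centre of the drawer's inner floor (22 mm above the bench), moves with the drawer, axes as the cabinet's (x points into the cabinet). The inside is 175 mm (x) by 228 mm (y), its walls rise 51 mm above the floor; with the drawer fully out the part from x = -87 to x = +55 mm is clear of the cabinet's top; 61 mm is free above the floor inside the cabinet
- bottle: white polish bottle, 60 mm diameter, 160 mm tall, standing behind the mat; origin at the centre of its underside; leave alone
- cutter: yellow knife lying on the bench, 150 mm long, 14 mm high; origin under its handle; leave alone
- jar: grey jar with black lid, 60 mm diameter, 55 mm tall, standing behind the rack; origin at the centre of its underside; leave alone
- scraper: spatula with red handle lying behind the rack; origin under it; leave alone
- brush: brush with wooden handle lying at the right end of the mat; origin under it; leave alone
- clamp: small steel and red bar clamp lying near the robot, 150 mm long, 20 mm high; origin under its bar; leave alone
Things that resemble listed ones, but are neither listed nor needed, are in the scene too. Several things have the shape of the roll2; the one meant has the colours described above.

How it is judged (in metres and radians):
On the way, in this order (a step that is already met when the one before it is completed fails the run):
1. every tape roll lies in the drawer, let go (x of roll1 in the frame of drawer_floor between -0.095 and 0.095 m and y of roll1 in the frame of drawer_floor between -0.115 and 0.115 m and z of roll1 in the frame of drawer_floor between -0.01 and 0.045 m and contact force between each of roll1, roll2, roll3 and the fingers below 0.1 N and x of roll2 in the frame of drawer_floor between -0.095 and 0.095 m and y of roll2 in the frame of drawer_floor between -0.115 and 0.115 m and z of roll2 in the frame of drawer_floor between -0.01 and 0.045 m and x of roll3 in the frame of drawer_floor between -0.095 and 0.095 m and y of roll3 in the frame of drawer_floor between -0.115 and 0.115 m and z of roll3 in the frame of drawer_floor between -0.01 and 0.045 m), for 0.2 s.
2. the drawer is shut on them (all of step 1 and value of joint unit_drawer0 below 0.008 m), for 0.2 s.
3. every pot stands mouth-down over a peg (all of step 2 and angle between each of pot1, pot2, pot3's own z axis and vertical above 3 rad and ((horizontal distance between pot1 and peg1 below 0.018 m and z of pot1_rim in the frame of peg1 between -0.006 and 0.008 m) or (horizontal distance between pot1 and peg2 below 0.018 m and z of pot1_rim in the frame of peg2 between -0.006 and 0.008 m) or (horizontal distance between pot1 and peg3 below 0.018 m and z of pot1_rim in the frame of peg3 between -0.006 and 0.008 m)) and contact force between each of pot1, pot2, pot3 and the fingers below 0.1 N and ((horizontal distance between pot2 and peg1 below 0.018 m and z of pot2_rim in the frame of peg1 between -0.006 and 0.008 m) or (horizontal distance between pot2 and peg2 below 0.018 m and z of pot2_rim in the frame of peg2 between -0.006 and 0.008 m) or (horizontal distance between pot2 and peg3 below 0.018 m and z of pot2_rim in the frame of peg3 between -0.006 and 0.008 m)) and ((horizontal distance between pot3 and peg1 below 0.018 m and z of pot3_rim in the frame of peg1 between -0.006 and 0.008 m) or (horizontal distance between pot3 and peg2 below 0.018 m and z of pot3_rim in the frame of peg2 between -0.006 and 0.008 m) or (horizontal distance between pot3 and peg3 below 0.018 m and z of pot3_rim in the frame of peg3 between -0.006 and 0.008 m))), for 0.2 s.
At the end, for the whole second after the job is handed in: Every tape roll lies in the drawer (underside centre no more than 45 mm above its floor), the drawer is shut to within 8 mm, every pot is mouth-down over its own peg (tilt within 8 degrees, axis within 18 mm of the peg's, rim within 8 mm of the rack base), all let go and at rest (all of step 3 and linear speed of each of pot1, pot2, pot3 below 0.03 m/s); the robot touches nothing.
It fails at once if a pot is lifted, or put on a peg, while the drawer is open (value of joint unit_drawer0 above 0.03 m and ((height (world z) of pot1_rim above 0.16 m or angle between pot1's own z axis and vertical above 2.7 rad) or (height (world z) of pot2_rim above 0.16 m or angle between pot2's own z axis and vertical above 2.7 rad) or (height (world z) of pot3_rim above 0.16 m or angle between pot3's own z axis and vertical above 2.7 rad))).
It fails at once if a bystander is pushed more than 40 mm (distance of any of bottle, cutter, jar, scraper, brush, clamp from where it was at the start of the episode above 0.04 m).
Of roll1, roll2, roll3 only 2 to 3 are there at a start; the rules pass over those that are not, and their reading is None.
Of pot1, pot2, pot3 only 2 to 3 are there at a start; the rules pass over those that are not, and their reading is None.
At some moment in a run one of pot1, pot2, pot3 may be knocked a few centimetres aside while the robot is not near it.
Once in a run the grip may slacken for a moment while it holds something.
It also fails if it takes over 210 s, if anything falls off the work surface, if the arm or the gripper's body presses on something with over 40 N, if the wrist force passes 120 N, or if a joint passes its speed limit or range.

## Working session

There is one attempt and no reset: what is moved stays moved. The work goes in short steps, each a Python script; the robot and the scene stay as the last script left them, time stands still between calls to the robot, and variables do not carry over. Pictures are saved under pics/ and viewed, at most 14 in all, crops included, and the job is handed in when it is done.

```bash
mkdir -p pics
cat > h.py <<'E'
import numpy as np, cv2
from scipy.spatial.transform import Rotation as R
from workcell import env
def cam(p):
    o=np.array(p["orientation"],float)
    M=R.from_euler('xyz',o,degrees=True).as_matrix() if o.shape==(3,) else o
    return M,np.array(p["position"])
def ray(p,u,v,z):
    M,c=cam(p); d=M@np.array([(u-p["cx"])/p["fx"],-(v-p["cy"])/p["fy"],-1.])
    return c+d*(z-c[2])/d[2]
def proj(p,X):
    M,c=cam(p); q=M.T@(np.array(X)-c); return np.array([p["cx"]+p["fx"]*q[0]/-q[2],p["cy"]-p["fy"]*q[1]/-q[2]])
E
python3 - <<'E'
from h import *
for n in ("top","scene"):
    p=env.grab_frame(n); cv2.imwrite(f"pics/{n}0.png",p["image"])
    print(n,{k:v for k,v in p.items() if k!="image"})
    for t in ("roll1","roll2","roll3","pot1","peg1","peg2","unit_drawer0_handle","drawer_floor","bottle","jar","cutter","clamp","brush","scraper"):
        try: print(t,[(np.round(d["xyz"],3).tolist(),round(d["score"],2)) for d in env.search_frame(p,t)][:5])
        except Exception as e: print(t,e)
print(env.read_state())
E
```

```text
top {'fx': 378.90103431898046, 'fy': 378.90103431898046, 'cx': 279.98691717003936, 'cy': 209.46694269831642, 'position': array([ 0.47994009, -0.03932719,  0.98017097]), 'orientation': array([  3.90892141,  -0.35588867, -91.11647567]), 'shot': 1}
roll1 [([0.646, -0.008, 0.049], 0.88), ([0.636, -0.116, 0.051], 0.79), ([0.653, 0.102, 0.05], 0.61), ([0.336, 0.08, 0.035], 0.61), ([0.499, 0.097, 0.037], 0.56)]
roll2 [([0.646, -0.008, 0.049], 0.88), ([0.636, -0.116, 0.051], 0.79), ([0.653, 0.102, 0.05], 0.61), ([0.336, 0.08, 0.035], 0.61), ([0.499, 0.097, 0.037], 0.56)]
roll3 [([0.646, -0.008, 0.049], 0.88), ([0.636, -0.116, 0.051], 0.79), ([0.653, 0.102, 0.05], 0.61), ([0.336, 0.08, 0.035], 0.61), ([0.499, 0.097, 0.037], 0.56)]
pot1 [([0.466, -0.072, 0.048], 0.92), ([0.508, -0.379, 0.056], 0.86), ([0.497, -0.235, 0.049], 0.63)]
peg1 [([0.647, -0.004, 0.016], 0.62)]
peg2 [([0.647, -0.004, 0.016], 0.62)]
unit_drawer0_handle [([0.602, 0.354, 0.07], 0.68), ([0.354, 0.207, 0.019], 0.55), ([0.469, -0.073, 0.049], 0.21)]
drawer_floor [([0.599, 0.349, 0.071], 0.7)]
bottle [([0.708, -0.275, 0.104],
[... 1868 characters left out ...]
05], 0.8)]
{'clock': 1.5, 'joint_positions': array([ 8.70091827e+01,  2.20418379e+01,  4.53186669e-01,  1.51216427e-03,
       -6.84124933e+01, -1.48145955e+01]), 'qvel': array([ 0.01446686,  0.02642488, -0.0620013 , -0.09446075,  0.00749732,
       -0.03423936]), 'joint_torque': array([ 2.90267135e-04, -3.90464473e+01,  1.87622505e+01,  4.22447383e+00,
        1.55517919e-02, -1.72138527e-05]), 'position': array([0.19111472, 0.59504248, 0.22255617]), 'tool_rot': array([ 1.79999253e+02, -1.65200454e-03, -1.78048564e+01]), 'force': array([ 0.61107467,  0.12237649, -1.10152663]), 'wrist_torque': array([ 0.02020126, -0.04678805, -0.01047116]), 'finger_force': 0.0, 'opening': 1.0008681990344004}
```

View pics/top0.png

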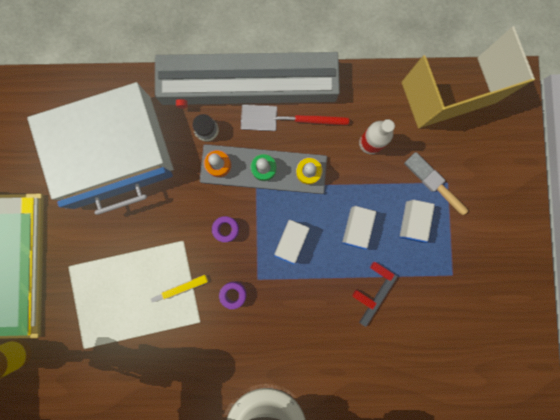

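View pics/scene0.png

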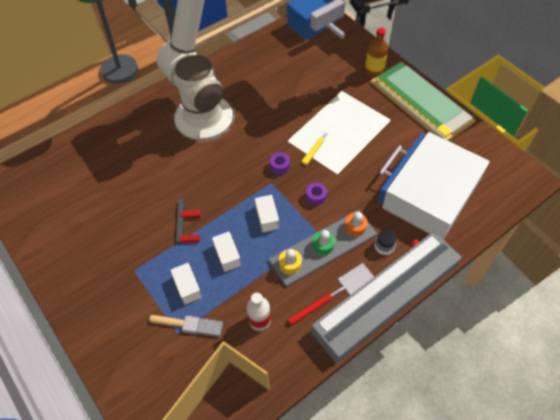

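The arm is parked to the left, out of the way. The top view shows:
- Rack: rolls orange (217,163), green (263,167) and yellow (309,170).
- Pots at (292,241), (360,227) and (418,220).
- Cabinet handle at (120,205), with the drawer shut.
- Purple look-alike rolls at (225,230) and (232,296).

Next I'll fit silhouettes to get exact poses.

```bash
cat >> h.py <<'E'
from scipy.optimize import minimize
def cyl(r,z0,z1,n=40):
    a=np.linspace(0,2*np.pi,n); return np.array([[r*np.cos(t),r*np.sin(t),z] for z in (z0,z1) for t in a])
def box(lx,ly,z0,z1): return np.array([[sx*lx/2,sy*ly/2,z] for z in (z0,z1) for sx in (-1,1) for sy in (-1,1)])
def place(P,x,y,yaw): 
    c,s=np.cos(yaw),np.sin(yaw); return P@np.array([[c,-s,0],[s,c,0],[0,0,1]]).T+[x,y,0]
def fit(obs,P,x0,yaw=True):
    """obs: list of (picture, mask). Silhouette-hull fit of P placed at (x,y,yaw)."""
    S=4; dist=[]
    for p,m in obs:
        k=cv2.resize(m.astype(np.uint8),None,fx=S,fy=S,interpolation=cv2.INTER_LINEAR)
        n,l,st,_=cv2.connectedComponentsWithStats(k); k=(l==1+np.argmax(st[1:,4])).astype(np.uint8)
        h=cv2.convexHull(cv2.findContours(k,0,1)[0][0]); f=np.zeros_like(k); cv2.fillPoly(f,[h],1); dist.append((p,f))
    def cost(q):
        c=0
        for p,f in dist:
            uv=np.array([proj(p,X) for X in place(P,q[0],q[1],q[2] if yaw else 0)])
            g=np.zeros_like(f); cv2.fillPoly(g,[np.round(cv2.convexHull(((uv+.5)*S-.5).astype(np.float32))).astype(int)],1)
            c+=(f!=g).sum()/f.sum()
        return c
    best=None
    for a in (np.radians([0,-20,20]) if yaw else [0]):
        s0=np.array([x0[0],x0[1],(x0[2] if len(x0)>2 else 0)+a]); sim=np.vstack([s0,s0+[.015,0,0],s0+[0,.015,0],s0+[0,0,.2]])
        if not yaw: sim=sim[:3,:2]; s0=s0[:2]
        r=minimize(cost,s0,method='Nelder-Mead',options=dict(initial_simplex=sim,xatol=1e-4,fatol=1e-4))
        if best is None or r.fun<best.fun: best=r
    return best.x,best.fun
def colour(p,name,uv,rad):
    hsv=cv2.cvtColor(p["image"],cv2.COLOR_BGR2HSV)
    lo,hi={"orange":((5,150,120),(16,255,255)),"yellow":((20,130,120),(34,255,255)),"green":((50,120,60),(80,255,255)),"white":((0,0,120),(179,70,255))}[name]
    m=cv2.inRange(hsv,lo,hi); w=np.zeros_like(m); cv2.circle(w,tuple(int(v) for v in uv),int(rad),255,-1); return (m&w)>0
E
python3 - <<'E'
from h import *
T=env.grab_frame("top"); S=env.grab_frame("scene")
for n,c,x in (("roll3","orange",(.662,.1)),("roll2","green",(.656,-.013)),("roll1","yellow",(.645,-.122))):
    for obs in ([T],[S],[T,S]):
        o=[(p,colour(p,c,proj(p,[*x,.035]),28)) for p in obs]
        r,f=fit(o,cyl(.032,.015,.051),x,False); print(n,np.round(r,4),round(f,3),[m.sum() for _,m in o])
for x in ((.47,-.075),(.505,-.241),(.515,-.385)):
    for obs in ([T],[S],[T,S]):
        o=[]
        for p in obs:
            L=env.trace(p,"pot1"); uv=proj(p,[*x,.03])
            d=[np.hypot(*(np.argwhere(l["mask"]).mean(0)[::-1]-uv)) for l in L]; i=int(np.argmin(d))
            if d[i]<15:o.append((p,L[i]["mask"]))
        if not o: print("miss");continue
        r,f=fit(o,box(.096,.052,.001,.053),x); print("pot",np.round(r[:2],4),round(np.degrees(r[2]),1),round(f,3),len(o))
for uv in ((96,215),(145,193),(120,205)): print("handle",ray(T,*uv,.057).round(3))
for i in ("image",): 
    cv2.imwrite("pics/handle.png",cv2.resize(T["image"][80:230,20:190],None,fx=4,fy=4,interpolation=cv2.INTER_CUBIC)[:600,:680])
E
```

```text
roll3 [0.6576 0.0888] 3.754 [np.int64(165)]
roll3 [0.6598 0.1097] 0.089 [np.int64(360)]
roll3 [0.6613 0.108 ] 3.933 [np.int64(165), np.int64(360)]
roll2 [ 0.6531 -0.0059] 0.107 [np.int64(312)]
roll2 [ 0.6511 -0.0097] 0.2 [np.int64(247)]
roll2 [ 0.6506 -0.0065] 0.308 [np.int64(312), np.int64(247)]
roll1 [ 0.6407 -0.1205] 0.039 [np.int64(389)]
roll1 [ 0.6387 -0.1211] 0.093 [np.int64(297)]
roll1 [ 0.6401 -0.1207] 0.16 [np.int64(389), np.int64(297)]
pot [ 0.4643 -0.0712] -23.9 0.037 1
miss
pot [ 0.4643 -0.0712] -23.9 0.037 1
pot [ 0.4947 -0.2411] -15.1 0.061 1
pot [ 0.4939 -0.2446] -15.4 0.049 1
pot [ 0.4948 -0.2423] -16.2 0.155 2
pot [ 0.5085 -0.3878] -12.9 0.072 1
pot [ 0.5081 -0.3902] -12.6 0.057 1
pot [ 0.5085 -0.3892] -13.9 0.146 2
handle [0.538 0.401 0.057]
handle [0.59  0.283 0.057]
handle [0.561 0.343 0.057]
```

View pics/handle.png

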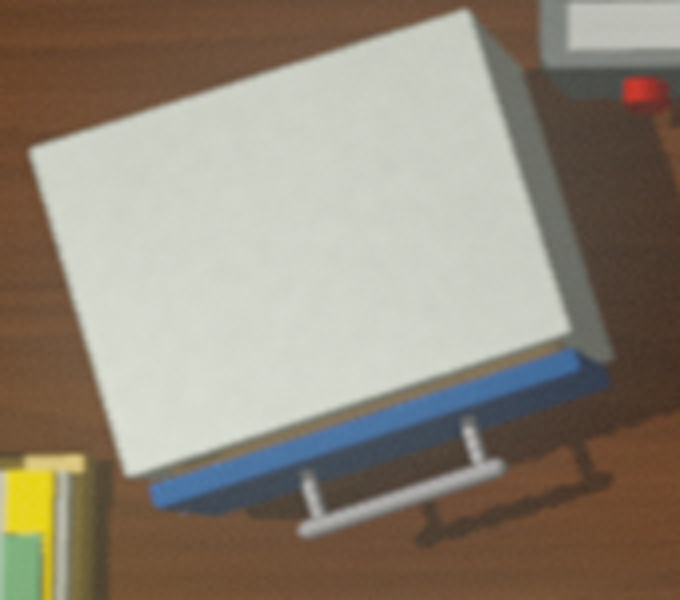

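Roll positions agree with the 115 mm spacing: roll1 (.640,-.121), roll2 (.652,-.006), roll3 (.660,.109). The handle bar runs through crop pixels (300,530) to (502,466), which makes the cabinet yaw about 18°. I'll refine that with the wrist camera.

```bash
cat >> h.py <<'E'
def down(phi):
    """tool-down orientation closing along direction phi (deg), branch nearest joint6 centre"""
    return [[180,0,phi+90],[180,0,phi-90]]
def best(pos,phi):
    c=[]
    for o in down(phi):
        q=env.inverse_kinematics(pos,o)
        if q is not None: c.append((abs(q[5]),o))
    return min(c,key=lambda t:t[0])[1] if c else None
E
python3 - <<'E'
from h import *
T=env.grab_frame("top")
a=ray(T,95,212.5,.06);b=ray(T,145.5,196.5,.06); print(a,b,np.linalg.norm(a-b))
d=(a-b);phi=np.degrees(np.arctan2(-d[0],d[1])); m=(a+b)/2; print(m,phi)
pos=[m[0]-.03,m[1],.26]; o=best(pos,phi); print(o)
env.goto(pos,o)
W=env.grab_frame("wrist"); cv2.imwrite("pics/w1.png",W["image"]); print({k:v for k,v in W.items() if k!="image"}, env.read_state()["clock"],env.read_state()["joint_positions"])
for X in (m,m+d/2*.9,m-d/2*.9): print(proj(W,X))
E
```

```text
[0.54387288 0.4024964  0.06      ] [0.58057001 0.28047835 0.06      ] 0.12741697769685667
[0.56222144 0.34148738 0.06      ] 16.738745960271263
[180, 0, np.float64(-73.26125403972874)]
{'fx': 296.20943495794756, 'fy': 296.20943495794756, 'cx': 282.6127950316068, 'cy': 207.86289136350982, 'position': array([0.55183544, 0.27641305, 0.42289013]), 'orientation': array([-1.47593659e+01, -8.73387613e-02, -1.63208880e+02]), 'shot': 6} 3.875 [ 4.74305890e+01  2.15390405e+01  5.05162352e+00 -1.17834510e-02
 -7.35215759e+01 -3.05807019e+01]
[258.90247208 179.4578447 ]
[259.7717005  223.70115871]
[257.96097273 131.53597492]
```

View pics/w1.png

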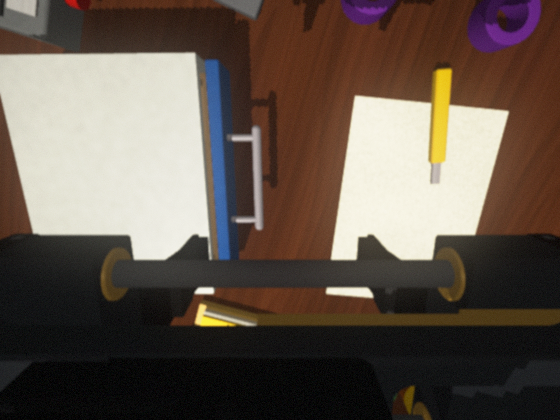

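The wrist view shows the bar from (258,127) to (259,229). That matches the projected (258.9,179.5) middle, so I'll grip it and pull.

Run:
```python
from h import *
phi=16.9; o=[180,0,phi-90]; u=np.array([np.cos(np.radians(phi)),np.sin(np.radians(phi)),0])
m=np.array([.562,.341,.042])
env.gripper_to(.28,25); env.goto(m+[0,0,.1],o)
print("touch",env.move_straight(m,rate=.08,force_limit=8))
env.gripper_to(0.0,25); s=env.read_state(); print(s["opening"],s["finger_force"],s["position"])
print("stop",env.move_straight(np.array(s["position"])-u*.16,rate=.08,force_limit=15))
s=env.read_state(); p=np.array(s["position"]); print(p,np.dot(m-p,u),s["force"],s["opening"])
env.gripper_to(.28); env.move_straight(p+[0,0,.12]); 
env.goto([.35,.45,.3],o)
T=env.grab_frame("top"); cv2.imwrite("pics/top1.png",T["image"])
```

```text
touch False
0.11979464301393927 24.993970692157745 [0.56244092 0.34124219 0.04249186]
stop True
[0.42715495 0.29898412 0.04246573] 0.14123568172394885 [ 2.7973022  -1.03391024  0.44940165] 0.11973871559696593
```

View pics/top1.png

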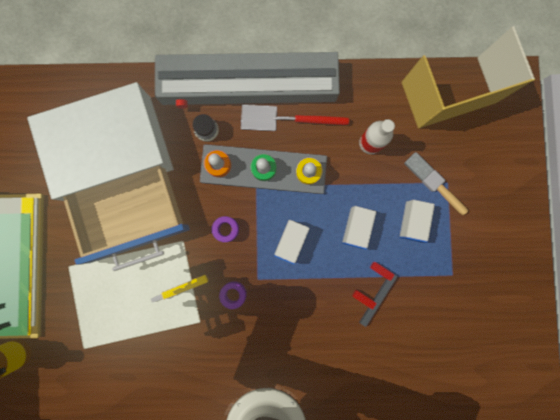

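The drawer is out, with its floor clearly visible around (125,212). Now the rolls.

```bash
cat > rolls.py <<'E'
from h import *
import sys
phi=16.9; u=np.array([np.cos(np.radians(phi)),np.sin(np.radians(phi)),0]); v=np.array([-u[1],u[0],0])
c=np.array([.427,.299,0])+.116*u
def roll(xy,gphi,off):
    g=np.array([*xy,.029]); o=best(g,gphi)
    env.gripper_to(.92,35); env.goto(g+[0,0,.12],o)
    hit=env.move_straight(g,rate=.1,force_limit=8); env.gripper_to(0.0,35); s=env.read_state()
    print("grip",hit,s["position"].round(4),round(s["opening"],3),round(s["finger_force"],1))
    env.move_straight(np.array(s["position"])+[0,0,.125],rate=.12)
    s=env.read_state(); print("lift",round(s["opening"],3),round(s["finger_force"],1),s["force"].round(2))
    t=c+off*v; o2=best([*t[:2],.16],phi)
    env.goto([*t[:2],.17],o2); s=env.read_state(); print("over",round(s["opening"],3),round(s["finger_force"],1))
    hit=env.move_straight([*t[:2],.041],rate=.1,force_limit=10); s=env.read_state(); print("down",hit,s["position"].round(3),round(s["opening"],3))
    env.gripper_to(s["opening"]+.09); env.move_straight([*t[:2],.17],rate=.15)
E
python3 - <<'E'
from rolls import *
T=env.grab_frame("top"); print(proj(T,[*c[:2],.022]),[proj(T,[*(c+s*.114*v)[:2],.022]).round() for s in(1,-1)],best([*c[:2],.17],phi))
roll((.6600,.1092),-40,.072)
env.goto([.35,.45,.3],[180,0,phi-90])
T=env.grab_frame("top"); cv2.imwrite("pics/top2.png",T["image"]); print(env.read_state()["clock"])
E
```

```text
[129.92140668 215.20271976] [array([ 86., 229.]), array([173., 201.])] [180, 0, -73.1]
grip False [0.6611 0.1088 0.0297] 0.734 35.1
lift 0.008 0.0 [-0.21  0.15 -0.41]
over 0.005 0.0
down False [0.517 0.402 0.042] 0.005
22.575
```

View pics/top2.png

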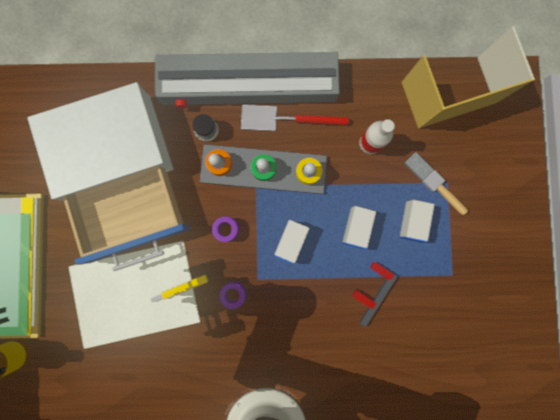

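The grip was lost during the lift. The orange roll is still flat on its peg at (217,162). I'll retry with a firmer grip and a check partway up.

```bash
sed -i 's/    t=c+off\*v; o2/    if s["opening"]<.6: env.gripper_to(.92); return False\n    t=c+off*v; o2/; s/,35)/,50)/g; s/    env.gripper_to(s\["opening"\]+.09); env.move/    ok=s["opening"]>.6; env.gripper_to(s["opening"]+.09); env.move/' rolls.py; echo '    return ok' >> rolls.py
python3 - <<'E'
from rolls import *
T=env.grab_frame("top"); S=env.grab_frame("scene")
o=[(S,colour(S,"orange",proj(S,[.66,.11,.035]),28))]; r,f=fit(o,cyl(.032,.015,.051),(.66,.109),False); print(r,f)
if roll((.6600,.1092),-40,.072):
    print(roll((.652,-.006),-5,0))
    print(env.read_state()["clock"])
E
```

```text
[0.6650837  0.10652035] 0.12511415525114156
grip False [0.6611 0.1088 0.0298] 0.715 50.1
lift 0.716 50.1 [ 0.85  0.07 -1.94]
over 0.714 50.1
down False [0.517 0.402 0.042] 0.712
grip False [ 0.6522 -0.006   0.0294] 0.73 50.4
lift 0.726 50.3 [-0.42  0.81 -1.88]
over 0.73 50.3
down False [0.538 0.333 0.042] 0.728
True
42.375
```

Run:
```python
from rolls import *
print(roll((.640,-.1207),-5,-.072))
env.goto([.35,.45,.3],[180,0,phi-90])
T=env.grab_frame("top"); cv2.imwrite("pics/top3.png",T["image"]); print(env.read_state()["clock"])
```

```text
grip False [ 0.6403 -0.1207  0.0294] 0.723 50.5
lift 0.721 50.4 [-0.04  0.51 -0.69]
over 0.722 50.4
down False [0.559 0.264 0.042] 0.726
True
53.2
```

View pics/top3.png

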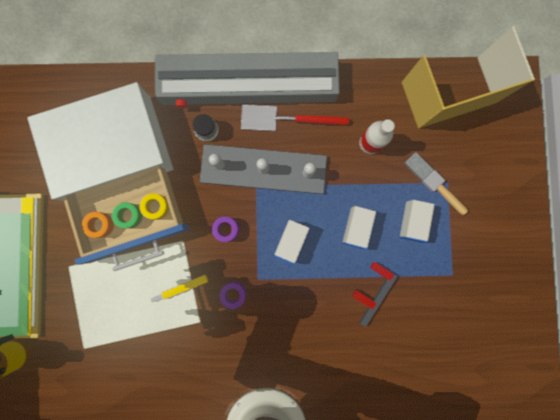

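All three rolls lie in the drawer, at (96,224), (125,215) and (153,206). Next I'll shut it and check that the pot regrasp geometry is reachable.

```bash
cat > pots.py <<'E'
from h import *
def eul(z,y):
    x=np.cross(y,z); return R.from_matrix(np.c_[x,y,z]).as_euler('xyz',degrees=True)
Z=np.array([0,0,1.])
def hz(t): return np.array([np.cos(t),np.sin(t),0])
def grasp(xy,psi,al,sg,s=.026,h=.031):
    a=hz(psi); n=hz(psi+np.pi/2)*sg; d=np.cos(al)*a-np.sin(al)*Z
    P=np.array([*xy,h])+a*(s-.048)+.019*d     # TCP
    return P,eul(d,n),d
def final(peg,psi_w,al,sg,zr=.015,s=.026,h=.031):
    """w: direction of the former upper side; hand leans towards w. zr = rim height"""
    w=hz(psi_w); zp=-Z; y=np.cross(zp,-w)  # rotation takes (a,n=left of a,Z)->(-Z,?,w)
    n=np.cross(w,zp)*sg                    # left of a = Z x a -> w x zp
    d=np.cos(al)*zp-np.sin(al)*w
    P=np.array([*peg,zr+.096])+zp*s+w*(h-.027)+.019*d
    return P,eul(d,n),d
PEGS={1:(.640,-.1207),2:(.6515,-.006),3:(.6605,.109)}
E
python3 - <<'E'
from rolls import *
from pots import *
o=[180,0,phi-90]; m=np.array([.427,.299,.042])
env.gripper_to(.28,25); env.goto(m+[0,0,.11],o); print(env.move_straight(m,rate=.08,force_limit=8))
env.gripper_to(0,25); s=env.read_state(); p0=np.array(s["position"]); print(s["opening"])
print("shut",env.move_straight(p0+u*.165,rate=.08,force_limit=20)); env.dwell(.2)
s=env.read_state(); p=np.array(s["position"]); print(p,np.dot(p-p0,u))
env.gripper_to(.28); env.move_straight(p+[0,0,.12]); env.goto([.25,.45,.3],o)
T=env.grab_frame("top"); cv2.imwrite("pics/top4.png",T["image"]); print(env.read_state()["clock"])
for xy,ps in (((.4643,-.0712),-23.9),((.4945,-.243),-15.3),((.5083,-.389),-12.9)):
  for al in (30,35,40,45):
    for sg in (1,-1):
        P,e,d=grasp(xy,np.radians(ps),np.radians(al),sg); q=env.inverse_kinematics(P,e); q2=env.inverse_kinematics(P-.08*d,e)
        if q is not None: print(xy,al,sg,q.round(),q2 is not None)
for k,pg in PEGS.items():
  for al in (35,40):
    for sg in (1,-1):
      for w in range(-180,180,30):
        P,e,d=final(pg,np.radians(w),np.radians(al),sg); q=env.inverse_kinematics(P,e); P[2]+=.11; q2=env.inverse_kinematics(P,e)
        if q is not None and q2 is not None and al==40: print(k,al,sg,w,q.round(),q2.round())
E
```

```text
False
0.11172540819832463
shut True
[0.56984119 0.34375235 0.04225853] 0.14954918160595046
61.9083
(0.4945, -0.243) 30 1 [ -59.   38.  -48. -134.  -57.   87.] True
(0.4945, -0.243) 30 -1 [ -59.   38.  -48. -134.  -57.  -93.] True
(0.4945, -0.243) 35 1 [ -56.   33.  -45. -132.  -46.   79.] True
(0.4945, -0.243) 35 -1 [ -56.   33.  -45. -132.  -46. -101.] True
(0.4945, -0.243) 40 1 [ -52.   29.  -41. -127.  -35.   69.] True
(0.4945, -0.243) 40 -1 [ -52.   29.  -41. -127.  -35. -111.] True
(0.4945, -0.243) 45 1 [ -46.   25.  -35. -117.  -24.   51.] True
(0.4945, -0.243) 45 -1 [ -46.   25.  -35. -117.  -24. -129.] True
(0.5083, -0.389) 30 1 [ -62.   36.  -25. -112.  -45.   59.] True
(0.5083, -0.389) 30 -1 [ -62.   36.  -25. -112.  -45. -121.] True
(0.5083, -0.389) 35 1 [ -58.   33.  -23. -106.  -37.   49.] True
(0.5083, -0.389) 35 -1 [ -58.   33.  -23. -106.  -37. -131.] True
(0.5083, -0.389) 40 1 [-53.  31. -20. -96. -30.  36.] True
(0.5083, -0.389) 40 -1 [ -53.   31.  -20.  -96.  -30. -144.] True
(0.5083, -0.389) 45 1 [-47.  29. -18. -83. -24.  19.] True
(0.5083, -0.389) 45 -1 [ -47.  
[... 4215 characters left out ...]
 3.  37.   8. -45. -66.  18.] [  3.  30.  12. -42. -74.   9.]
3 40 -1 -60 [  6.  45.  21. -36. -86.  33.] [  6.  39.  26. -36. -95.  27.]
3 40 -1 -30 [  11.   51.   31.  -25. -101.   51.] [  11.   46.   37.  -27. -111.   46.]
3 40 -1 0 [  18.   55.   33.  -12. -107.   73.] [  18.   50.   40.  -13. -118.   70.]
3 40 -1 30 [  25.   54.   26.    3. -102.   95.] [  25.   49.   32.    4. -113.   95.]
3 40 -1 60 [ 31.  49.  10.  18. -88. 112.] [ 31.  44.  16.  18. -98. 116.]
3 40 -1 90 [ 35.  42.  -9.  35. -68. 123.] [ 35.  36.  -4.  33. -78. 130.]
3 40 -1 120 [ 33.  34. -31.  61. -47. 125.] [ 35.  27. -24.  50. -56. 139.]
3 40 -1 150 [ 16.  28. -44. 112. -30. 116.] [ 25.  19. -40.  82. -32. 143.]
```

The drawer moved 149.5 mm and is shut. Now I'll re-measure the pots and choose tilt, lean and peg combinations that are smooth in joint space.

```bash
cat >> pots.py <<'E'
POT0={1:(.4643,-.0712,-23.9),2:(.4945,-.243,-15.3),3:(.5083,-.389,-12.9)}
def measure(guess):
    obs=[];guess=np.array(guess)
    for n in ("top","scene"):
        p=env.grab_frame(n); uv=proj(p,[*guess[:2],.03]); L=[l for l in env.trace(p,"pot1") if l["mask"].any()]
        d=[np.hypot(*(np.argwhere(l["mask"]).mean(0)[::-1]-uv)) for l in L]
        if d and min(d)<45: obs.append((p,L[int(np.argmin(d))]["mask"]))
    out=[]
    for o in obs:
        r,f=fit([o],box(.096,.052,.001,.053),(guess[0],guess[1],np.radians(guess[2])))
        yaw=(np.degrees(r[2])+90)%180-90; out.append([r[0],r[1],yaw,f])
    return np.array(out)
E
python3 - <<'E'
from pots import *
for k in POT0: print(k,measure(POT0[k]).round(4).tolist())
lo=np.array([-179.83,-69.29,-61.27,-181.25,-171.15,-177.46]);hi=np.array([179.83,118.12,80.66,117.63,-9.14,177.46])
mg=lambda q:np.min(np.minimum(q-lo,hi-q))
for (k,pg) in ((1,3),(2,2),(3,1)):
  res=[]
  x,y,ps=POT0[k]
  for al in (45,50,55,60,65):
    for sg in (-1,1):
      P,e,d=grasp((x,y),np.radians(ps),np.radians(al),sg); q=env.inverse_kinematics(P,e); q0=env.inverse_kinematics(P-.08*d,e)
      if q is None or q0 is None: continue
      for w in range(-40,41,10):
        F,ef,df=final(PEGS[pg],np.radians(w),np.radians(al),sg); r=env.inverse_kinematics(F,ef); r2=env.inverse_kinematics(F+.11*Z,ef); r3=env.inverse_kinematics(F-.09*df,ef)
        if any(t is None for t in(r,r2,r3)): continue
        res.append((np.abs(r2-q).max(),al,sg,w,min(map(mg,(q,q0,r,r2,r3))).round(),q.round().tolist(),r2.round().tolist()))
  res.sort(key=lambda t:t[0]); seen=set()
  for t in res:
    if (t[1],t[2]) not in seen and t[4]>8: seen.add((t[1],t[2])); print(k,pg,t)
E
```

```text
1 [[0.4635, -0.0711, -23.2872, 0.0525], [0.4626, -0.0747, -24.4415, 0.0728]]
2 [[0.4952, -0.2405, -15.6643, 0.0222], [0.4957, -0.2446, -15.3857, 0.0667]]
3 [[0.5088, -0.3871, -13.1632, 0.0353], [0.5087, -0.3906, -12.0669, 0.0545]]
3 1 (np.float64(89.22732886974174), 50, 1, 40, np.float64(10.0), [-41.0, 28.0, -18.0, -68.0, -19.0, -2.0], [12.0, 46.0, 15.0, 22.0, -104.0, -66.0])
3 1 (np.float64(96.1619491521324), 45, 1, 20, np.float64(15.0), [-47.0, 29.0, -18.0, -83.0, -24.0, 19.0], [7.0, 48.0, 26.0, 9.0, -111.0, -78.0])
```

View pics/top4.png

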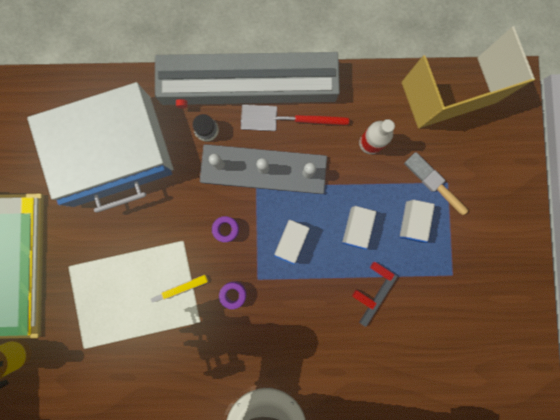

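The drawer is closed in the picture, with the blue front tucked in at (110,180). The pots are unmoved. I'll widen the lean search.

Run:
```python
from pots import *
lo=np.array([-179.83,-69.29,-61.27,-181.25,-171.15,-177.46]);hi=np.array([179.83,118.12,80.66,117.63,-9.14,177.46])
mg=lambda q:np.min(np.minimum(q-lo,hi-q))
IK=env.inverse_kinematics
for k,(x,y,ps) in POT0.items():
  for al in (30,40,45,50,55,60,65,70):
    P,e,d=grasp((x,y),np.radians(ps),np.radians(al),-1); q=IK(P,e); q0=IK(P-.08*d,e); q1=IK(P+.1*Z,e)
    print(k,al,[None if t is None else t.round().tolist() for t in (q,q0,q1)])
for pg in PEGS:
  for al in (45,55,65):
    r=[]
    for w in range(-180,180,20):
      F,ef,df=final(PEGS[pg],np.radians(w),np.radians(al),-1); L=[IK(F,ef),IK(F+.11*Z,ef),IK(F-.09*df,ef)]
      r.append((w,''.join('.' if t is None else str(min(9,int(mg(t)//5))) for t in L)))
    print(pg,al,r)
```

```text
1 30 [None, None, None]
1 40 [None, None, [-33.0, 7.0, -61.0, -165.0, -28.0, -97.0]]
1 45 [None, None, [-31.0, 4.0, -55.0, -160.0, -15.0, -105.0]]
1 50 [None, None, None]
1 55 [[-32.0, 21.0, -59.0, -170.0, -25.0, -93.0], None, None]
1 60 [[-30.0, 19.0, -54.0, -165.0, -13.0, -99.0], None, None]
1 65 [None, None, None]
1 70 [None, None, [13.0, 4.0, -59.0, 49.0, -16.0, 6.0]]
2 30 [[-59.0, 38.0, -48.0, -134.0, -57.0, -93.0], [-67.0, 30.0, -53.0, -125.0, -56.0, -97.0], [-52.0, 16.0, -40.0, -120.0, -37.0, -124.0]]
2 40 [[-52.0, 29.0, -41.0, -127.0, -35.0, -111.0], [-52.0, 16.0, -42.0, -112.0, -29.0, -130.0], [-34.0, 11.0, -31.0, -90.0, -15.0, -168.0]]
2 45 [[-46.0, 25.0, -35.0, -117.0, -24.0, -129.0], [-39.0, 12.0, -36.0, -93.0, -17.0, -159.0], None]
2 50 [[-34.0, 23.0, -30.0, -93.0, -12.0, -163.0], None, None]
2 55 [None, None, None]
2 60 [None, None, None]
2 65 [None, None, None]
2 70 [None, [-7.0, 12.0, -45.0, 12.0, -13.0, 71.0], [-8.0, 12.0, -38.0, 8.0, -20.0, 76.0]]
3 30 [[-62.0, 36.0, -25.0, -112.0, -45.0, -121.0], [-67.0, 29.0, -30.0, -104.0, -46.0, -125.0], [-56.0, 23.0, -22.0, -98
[... 2544 characters left out ...]
0, '999'), (-80, '999'), (-60, '999'), (-40, '987'), (-20, '874'), (0, '873'), (20, '984'), (40, '997'), (60, '999'), (80, '999'), (100, '899'), (120, '576'), (140, '343'), (160, '.0.')]
3 55 [(-180, '202'), (-160, '2.2'), (-140, '545'), (-120, '889'), (-100, '999'), (-80, '999'), (-60, '998'), (-40, '875'), (-20, '762'), (0, '650'), (20, '761'), (40, '995'), (60, '999'), (80, '999'), (100, '899'), (120, '566'), (140, '132'), (160, '...')]
3 65 [(-180, '121'), (-160, '634'), (-140, '767'), (-120, '999'), (-100, '999'), (-80, '999'), (-60, '997'), (-40, '763'), (-20, '54.'), (0, '54.'), (20, '65.'), (40, '983'), (60, '998'), (80, '999'), (100, '899'), (120, '555'), (140, '122'), (160, '...')]
```

Grasps work well at pot3's spot with a tilt of about 65°. Pots 1 and 2 are too close in, so I'll carry them flat to that spot first. Pot3 goes to peg1 now.

```bash
cat >> pots.py <<'E'
IK=env.inverse_kinematics
S_=.02; H_=.031
def plan(x,y,ps,pg,w,al=65,sg=1,v=True):
    al=np.radians(al); P,e,d=grasp((x,y),np.radians(ps),al,sg,S_,H_)
    F,ef,df=final(PEGS[pg],np.radians(w),al,sg,.015,S_,H_)
    pts=dict(pre=(P-.07*d,e),grip=(P,e),lift=(P+.17*Z,e),hover=(F+.14*Z,ef),set=(F,ef),out=(F-.09*df,ef))
    qs={k:IK(*a) for k,a in pts.items()}
    if v:
        for k,q in qs.items(): print(k,None if q is None else q.round().tolist())
    return pts,qs,d,df
def do(x,y,ps,pg,w,**k):
    pts,qs,d,df=plan(x,y,ps,pg,w,v=False,**k)
    if any(q is None for q in qs.values()): print("unreach",qs); return False
    env.gripper_to(.9,40); env.goto(*pts["pre"]); hit=env.move_straight(pts["grip"][0],rate=.08,force_limit=8)
    env.gripper_to(0,40); s=env.read_state(); print("grip",hit,s["position"].round(4),round(s["opening"],3),round(s["finger_force"]))
    env.move_straight(pts["lift"][0],rate=.12); s=env.read_state(); print("lift",round(s["opening"],3),s["force"].round(1))
    if s["opening"]<.5: env.gripper_to(.9); return False
    q=np.array(s["joint_positions"]); q[0]=IK(*pts["hover"])[0]; env.set_joints(q)
    env.goto(*pts["hover"]); s=env.read_state(); print("hover",round(s["opening"],3),s["position"].round(3),s["clock"])
    return pts
E
python3 - <<'E'
from pots import *
for w in (30,45,60): 
    for k in (1,): 
        print(w); plan(.5088,-.3888,-12.7,1,w)
for pg in (2,3): print(pg); plan(.5088,-.3888,-18,pg,45)
E
```

```text
30
pre [-28.0, 20.0, -25.0, -18.0, -21.0, -59.0]
grip [-28.0, 28.0, -22.0, -23.0, -16.0, -54.0]
lift [-26.0, 14.0, -17.0, -10.0, -34.0, -69.0]
hover [11.0, 54.0, 26.0, 21.0, -124.0, -69.0]
set [11.0, 61.0, 22.0, 19.0, -114.0, -74.0]
out [12.0, 68.0, 43.0, 20.0, -128.0, -70.0]
45
pre [-28.0, 20.0, -25.0, -18.0, -21.0, -59.0]
grip [-28.0, 28.0, -22.0, -23.0, -16.0, -54.0]
lift [-26.0, 14.0, -17.0, -10.0, -34.0, -69.0]
hover [14.0, 49.0, 14.0, 30.0, -113.0, -63.0]
set [14.0, 57.0, 10.0, 28.0, -103.0, -69.0]
out [17.0, 61.0, 26.0, 28.0, -114.0, -65.0]
60
pre [-28.0, 20.0, -25.0, -18.0, -21.0, -59.0]
grip [-28.0, 28.0, -22.0, -23.0, -16.0, -54.0]
lift [-26.0, 14.0, -17.0, -10.0, -34.0, -69.0]
hover [17.0, 44.0, 1.0, 39.0, -101.0, -60.0]
set [17.0, 53.0, -3.0, 38.0, -92.0, -67.0]
out [21.0, 55.0, 9.0, 35.0, -101.0, -64.0]
2
pre [-25.0, 20.0, -29.0, -11.0, -17.0, -73.0]
grip [-25.0, 28.0, -26.0, -16.0, -11.0, -68.0]
lift [-25.0, 14.0, -20.0, -5.0, -31.0, -79.0]
hover [22.0, 52.0, 22.0, 24.0, -121.0, -67.0]
set [22.0, 60.0, 19.0, 22.0, -110.0, -72.0]
out [24.0, 66.0, 38.0, 23.0, -123.0, -68.0]
3
pre [-25.0, 20.0, -29.0, -11.0, -17.0, -73.0]
grip [-25.0, 28.0, -26.0, -16.0, -11.0, -68.0]
lift [-25.0, 14.0, -20.0, -5.0, -31.0, -79.0]
hover [29.0, 57.0, 35.0, 19.0, -130.0, -71.0]
set [29.0, 64.0, 30.0, 17.0, -119.0, -75.0]
out [30.0, 73.0, 56.0, 19.0, -136.0, -70.0]
```

Run:
```python
from pots import *
m=measure(POT0[3]); print(m.round(4)); x,y,ps,_=m.mean(0)
print(do(x,y,ps,1,30) is not False)
S=env.grab_frame("scene"); cv2.imwrite("pics/s1.png",cv2.resize(S["image"][120:400,120:480],None,fx=2,fy=2))
```

```text
[[  0.5094  -0.3875 -13.0034   0.0499]
 [  0.5073  -0.3902 -12.2743   0.0421]]
grip False [ 0.4889 -0.3845  0.0141] 0.596 40
lift 0.597 [-0.2  0.7 -1. ]
hover 0.589 [ 0.629 -0.128  0.223] 72.925
True
```

View pics/s1.png

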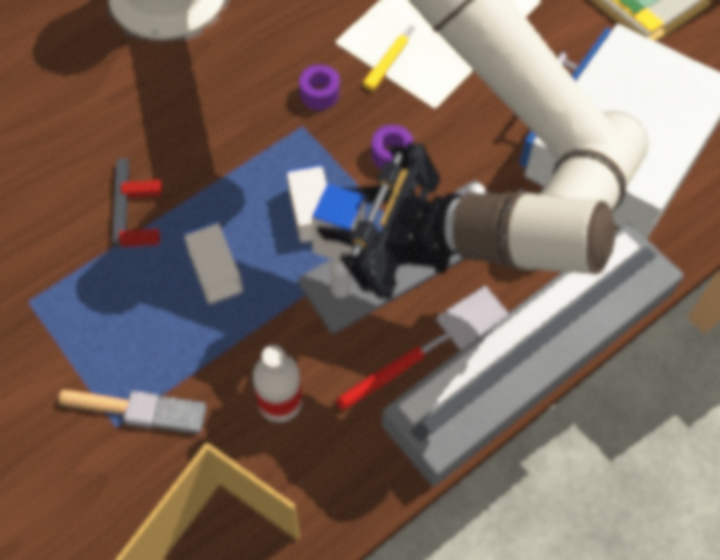

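The pot is held mouth-down with its blue bottom up, at crop (338,205). I'll check that centre against the peg, then lower.

```bash
cat >> pots.py <<'E'
def bluecheck(pg,z=.251):
    out=[]
    for n in ("scene","top"):
        S=env.grab_frame(n); uv=proj(S,[*PEGS[pg],z]); hsv=cv2.cvtColor(S["image"],cv2.COLOR_BGR2HSV)
        m=cv2.inRange(hsv,(100,150,110),(125,255,255)); w=np.zeros_like(m); cv2.circle(w,tuple(int(t) for t in uv),30,255,-1); m&=w
        c=np.argwhere(m).mean(0)[::-1] if m.any() else None
        out.append((n,None if c is None else (ray(S,*c,z)[:2]-PEGS[pg]).round(4).tolist(),int((m>0).sum())))
    return out
def lower(pg,w,corr=(0,0),al=65,sg=1):
    F,ef,df=final(PEGS[pg],np.radians(w),np.radians(al),sg,.015,S_,H_); F=F+[*corr,0]
    hit=env.move_straight(F+.03*Z,rate=.08,force_limit=8); 
    if hit: print("early",env.read_state()["position"],F); return False
    hit=env.move_straight(F-.004*Z,rate=.03,force_limit=6); s=env.read_state(); print("low",hit,(s["position"]-F).round(4),s["force"].round(1),round(s["opening"],3))
    return True
def release(pg,w,al=65,sg=1):
    env.gripper_to(.85); p=np.array(env.read_state()["position"]); env.move_straight(p+[0,0,.15],rate=.12)
E
python3 - <<'E'
from pots import *
print(bluecheck(1))
if lower(1,30): 
    print(bluecheck(1,.111)); release(1,30); print(bluecheck(1,.111),env.read_state()["clock"])
E
```

```text
[('scene', [-0.0009, -0.0018], 352), ('top', [-0.0014, -0.0011], 698)]
low True [-0.     -0.0006  0.0108] [ 0.9 -1.2  3.5] 0.598
[('scene', [-0.0057, -0.0017], 312), ('top', [0.0008, -0.0027], 489)]
[('scene', [-0.003, -0.0122], 165), ('top', [-0.0014, -0.004], 367)] 77.65
```

Run:
```python
from pots import *
q=np.array([60,10,0,0,-70,-15.]); 
env.goto([.5,.15,.35],[180,0,-73]); env.goto([.25,.45,.3],[180,0,-73])
print(bluecheck(1,.111))
S=env.grab_frame("scene");T=env.grab_frame("top")
a=cv2.resize(S["image"][200:320,230:390],None,fx=5,fy=5)[:600,:800][::2,::2]; b=cv2.resize(T["image"][120:260,250:440],None,fx=2.1,fy=2.1)
h=300;b=cv2.resize(b,(400,300)); cv2.imwrite("pics/c1.png",np.hstack([a,b]))
for k in (1,2): print(k,measure(POT0[k]).round(4).tolist())
```

```text
[('scene', [-0.0036, -0.003], 312), ('top', [-0.0019, -0.0012], 452)]
1 [[0.5036, -0.0688, -25.7497, 0.0337], [0.5007, -0.0719, -25.0003, 0.0897]]
2 [[0.4947, -0.2405, -15.2915, 0.0594], [0.4947, -0.2432, -15.2166, 0.0554]]
```

View pics/c1.png

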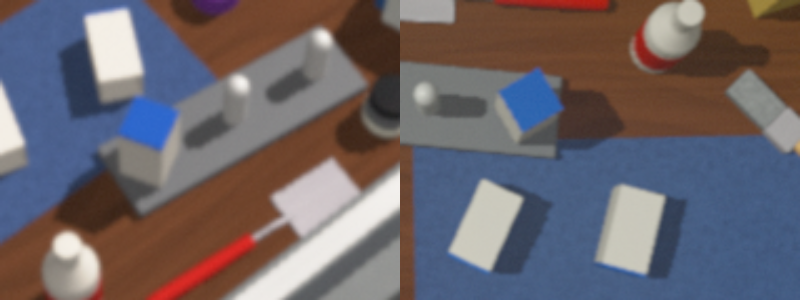

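Pot3 stands square on peg1; both views agree within 3 mm at height .111. Pot1 has been knocked forward to (.502,-.070). Next, pot2: I'll carry it flat to the free spot, re-measure, then put it on peg2.

```bash
sed -i 's/rate=.03,force_limit=6/rate=.03,force_limit=11/' pots.py
cat >> pots.py <<'E'
def relocate(x,y,ps,tx,ty,tps):
    o=best([x,y,.013],ps+90); to=[o[0],o[1],o[2]+tps-ps]
    env.gripper_to(.88,40); env.goto([x,y,.14],o); hit=env.move_straight([x,y,.013],rate=.1,force_limit=8)
    env.gripper_to(0,40); env.move_straight([x,y,.1],rate=.12); s=env.read_state(); print("carry",hit,round(s["opening"],3))
    env.goto([tx,ty,.1],to); hit=env.move_straight([tx,ty,.0145],rate=.06,force_limit=6); s=env.read_state(); print("put",hit,s["position"].round(3),round(s["opening"],3))
    env.gripper_to(.85); env.move_straight([tx,ty,.16],rate=.15);
E
python3 - <<'E'
from pots import *
relocate(.4948,-.242,-15.3,.509,-.387,-13)
env.goto([.3,.3,.35],[180,0,-60])
m=measure((.509,-.387,-13)); print(m.round(4)); x,y,ps,_=m.mean(0)
if do(x,y,ps,2,30):
    print(bluecheck(2))
E
```

```text
carry False 0.595
put False [ 0.509 -0.387  0.015] 0.592
[[  0.509   -0.3849 -12.6548   0.045 ]
 [  0.5083  -0.389  -13.0697   0.0425]]
grip False [ 0.4892 -0.3825  0.014 ] 0.596 40
lift 0.596 [-0.3  0.6 -1.4]
hover 0.594 [ 0.64  -0.013  0.223] 103.05
[('scene', [-0.0008, -0.0038], 337), ('top', [-0.0023, -0.0013], 690)]
```

Run:
```python
from pots import *
if lower(2,30,(.001,.002)):
    release(2,30); env.goto([.5,.15,.35],[180,0,-73])
    m=measure((.502,-.070,-25)); print(m.round(4),env.read_state()["clock"]); x,y,ps,_=m.mean(0)
    env.goto([.3,.3,.35],[180,0,-60])
    for k in (1,2): print(bluecheck(k,.111))
    m=measure((.502,-.070,-25)); print(m.round(4)); x,y,ps,_=m.mean(0)
    for a in (60,65,70,75): print(a); plan(x,y,ps,3,45,al=a)
    S=env.grab_frame("scene");T=env.grab_frame("top")
    a=cv2.resize(S["image"][200:320,230:390],(400,300)); b=cv2.resize(T["image"][120:260,200:390],(400,300)); cv2.imwrite("pics/c2.png",np.hstack([a,b]))
```

```text
low True [-0.     -0.0004  0.0124] [ 1.8 -0.9  6.1] 0.6
[[  0.5037  -0.0687 -25.1281   0.1034]
 [  0.5024  -0.0716 -26.1326   0.0354]] 108.7
[('scene', [-0.0035, -0.0004], 323), ('top', [-0.0019, -0.0012], 453)]
[('scene', [-0.0011, -0.0019], 266), ('top', [-0.0007, 0.0007], 450)]
[[  0.5043  -0.0694 -26.3011   0.0385]
 [  0.5025  -0.0725 -22.8627   0.0729]]
60
pre None
grip [-27.0, 21.0, -52.0, -174.0, -13.0, 87.0]
lift [11.0, -1.0, -58.0, 67.0, -18.0, 173.0]
hover [29.0, 55.0, 34.0, 17.0, -126.0, -71.0]
set [29.0, 62.0, 29.0, 15.0, -115.0, -75.0]
out [30.0, 69.0, 52.0, 17.0, -131.0, -71.0]
65
pre None
grip None
lift [18.0, 0.0, -51.0, 42.0, -25.0, -168.0]
hover [29.0, 57.0, 35.0, 19.0, -130.0, -71.0]
set [29.0, 64.0, 30.0, 17.0, -119.0, -75.0]
out [30.0, 73.0, 56.0, 19.0, -136.0, -70.0]
70
pre None
grip None
lift [19.0, 2.0, -44.0, 26.0, -32.0, -155.0]
hover [29.0, 59.0, 35.0, 21.0, -133.0, -70.0]
set [29.0, 66.0, 32.0, 18.0, -124.0, -74.0]
out [30.0, 77.0, 61.0, 22.0, -140.0, -68.0]
75
pre [17.0, 11.0, -53.0, 34.0, -18.0, -163.0]
grip None
lift [18.0, 4.0, -38.0, 16.0, -38.0, -144.0]
hover [29.0, 61.0, 35.0, 23.0, -136.0, -69.0]
set [29.0, 69.0, 33.0, 19.0, -127.0, -74.0]
out [30.0, 81.0, 64.0, 25.0, -145.0, -65.0]
```

View pics/c2.png

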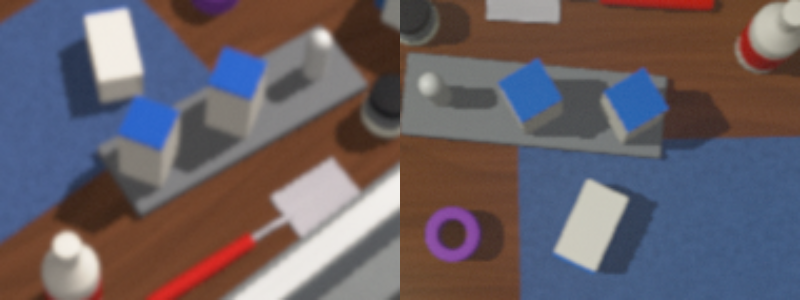

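Both pots stand flush on their pegs. Now pot1, by the same route but carried higher to clear the pot on peg1.

```bash
sed -i '/^def relocate/,$ s/,\.1\]/,.2]/g' pots.py
python3 - <<'E'
from pots import *
x,y,ps=.5034,-.0709,-25.2
relocate(x,y,ps,.509,-.387,-13)
env.goto([.3,.3,.35],[180,0,-60])
m=measure((.509,-.387,-13)); print(m.round(4)); x,y,ps,_=m.mean(0)
if do(x,y,ps,3,45):
    b=bluecheck(3); print(b)
    if all(c is not None and np.hypot(*c)<.007 for _,c,_ in b[:1]) and lower(3,45,(.001,.001)):
        release(3,45); env.goto([.5,.1,.35],[180,0,-73]); env.goto([.3,.3,.35],[180,0,-60])
        for k in (1,2,3): print(bluecheck(k,.111))
        S=env.grab_frame("scene");T=env.grab_frame("top")
        a=cv2.resize(S["image"][190:310,260:420],(400,300)); c=cv2.resize(T["image"][100:240,130:320],(400,300)); cv2.imwrite("pics/c3.png",np.hstack([a,c]))
print(env.read_state()["clock"])
E
```

```text
carry False 0.59
put False [ 0.509 -0.387  0.015] 0.595
[[  0.509   -0.3859 -14.4758   0.0287]
 [  0.5075  -0.3877 -13.8615   0.0326]]
grip False [ 0.4889 -0.382   0.014 ] 0.596 40
lift 0.593 [-0.5 -0.4 -1.8]
hover 0.594 [0.651 0.099 0.223] 134.7333
[('scene', [0.0002, -0.0043], 304), ('top', [-0.002, -0.0018], 687)]
low True [-0.     -0.0007  0.0062] [ 0.2 -0.8  4.2] 0.593
[('scene', [-0.0039, -0.0003], 328), ('top', [-0.0019, -0.0012], 452)]
[('scene', [-0.0006, 0.0043], 287), ('top', [-0.0007, 0.0011], 457)]
[('scene', [-0.0011, -0.0062], 268), ('top', [-0.0016, -0.0001], 454)]
141.75
```

View pics/c3.png

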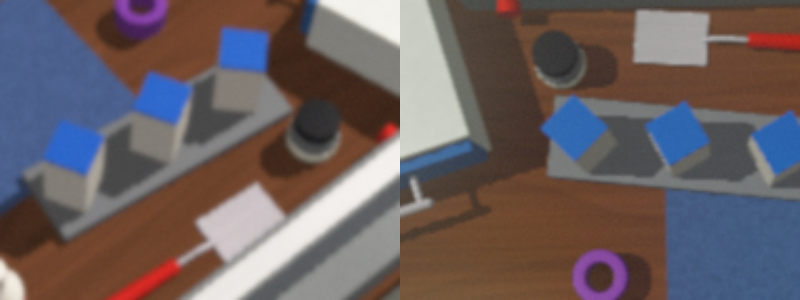

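All three pots stand flush, with equal blue areas of about 454 px in the top view. The drawer is still shut.

```bash
python3 -c "
from workcell import env
env.dwell(.5); print(env.close_job())"
```

```text
the job is handed in; nothing more can be done
None
```

I handed the job in at about 142 s: all three tape rolls are in the shut drawer and all three pots stand mouth-down on their own pegs in the final pictures; the hand-in gave no verdict.

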